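Probe the chill plate

TASK

Take a surface reading of the chill plate in the steel box: swing the latch lever aside off the lid, open the lid until it stands upright, then lift the probe thermometer out of its stand and hold its tip inside the ring marked on the sloping plate. Hold the probe square to the plate and press lightly, so that its spring tip is about half-way in; finish while holding it there, without letting go. Leave the jar, the tub and the bottle where they are.

Things in the scene. Friction and masses are not known exactly. Their poses are not given: they have to be found in the camera images.
- box: Stainless steel box, fixed to the table; its origin is under the centre of the chamber, x points to the rear (hinge side), y to its left as seen from the front, z up. Chamber 160 (x) x 220 (y) x 75 mm high with 6 mm walls, covered by the lid; in front of it (from x = -81 to -131 mm) a ledge 80 mm high and 220 mm wide that carries the latch.
- latch (a joint): Swivel latch lever on the ledge, turning about a vertical pin, joint in rad: 0 = pointing to the rear, nose over the front edge of the lid, which it really blocks; grows clockwise seen from above (the nose goes to the box's right, -y); stop at 1.75. The lid is clear from about 1.15. Starts between 0 and 0.3; light friction (about 1.5 N at the post), stays where it is left. The lever is a bar 12 mm wide, 6 mm thick, reaching 40 mm from the pin, its top 91.5 mm above the table.
- latch_post (a point): Thumb post standing on the latch lever: upright black cylinder, 14 mm diameter, 36 mm tall, 34 mm from the pin. This point is on its axis, 6 mm below its top (115.5 mm above the table, 24 mm above the lever).
- latch_pivot (a point): The latch's vertical pin, at the underside of the lever (85.5 mm above the table).
- lid (a joint): Lid hinge in rad: 0 shut, grows as the lid's front edge rises and goes back; 1.57 upright, stop at 1.75. A stiff hinge: the lid stays where it is left; lifting at the bar takes about 8 N. The lid is a steel plate 160 (x) x 220 (y) x 8 mm, 0.4 kg, its top 83.5 mm above the table when shut.
- lid_bar (a point): Middle of the lid's handle: a round bar 12 mm thick, 80 mm long along the box's y, carried by a post of the same thickness at each end, its axis 45 mm above the lid's top face and 130 mm in front of the hinge line (30 mm behind the lid's front edge). It turns with the lid and can roll between the fingers. Once the lid is upright there are 39 mm free between bar and lid.
- lid_hinge (a point): Point on the lid's hinge line (rear upper edge of the chamber), 75.5 mm above the table, in the middle of the lid's width; the hinge line runs along the box's y.
- plate (a joint): Slope of the chill plate in rad: 0 level; positive leans its face towards the front of the box (front edge down). Set somewhere between 0.2 and 0.42 and held very stiffly: it does not give under the probe.
- spot (a point): Centre of the dark ring (28 mm outer, 23 mm inner diameter) marked on the top face of the chill plate, under the lid. Its z axis is the outward normal of the sloping plate, its y the box's y. The plate is bare aluminium, 110 (along its slope) x 130 (y) x 6 mm, its middle 42 mm above the table and under the centre of the chamber; the ring lies 15 mm to +y of the middle.
- stand: Black block 70 x 70 x 100 mm tall, fixed to the table, in which the probe stands upright; origin under its centre. A hole of 17 mm diameter, 96 mm deep, in the middle of its top. It and the jar may be on either side of the box.
- probe: Probe thermometer, 0.16 kg, standing upright in the stand, stem down. Origin at the underside of its collar (which rests on the stand's top), z along the handle away from the tip. White square handle 24 x 24 mm with flats facing its x and y, from 8 to 108 mm above the origin; black collar 34 mm diameter, 8 mm thick; below it a stem 12 mm diameter, 75 mm long, and from that the spring tip 8 mm diameter.
- tip_end (a point): Flat end of the probe's spring tip, on the probe's axis, 92 mm below the probe's origin when the tip is not pressed in.
- tip (a joint): How far the spring tip is pushed into the stem, in m: 0 out, 0.012 fully in. The force is 0.7 N at the start of the travel and grows by 0.35 N per mm to about 4.9 N fully in; past that the probe is rigid.
- jar: Bystander: glass jar with steel lid, 72 mm diameter, 110 mm tall, loose; origin under its centre.
- tub: Bystander: clear plastic bowl, 130 mm diameter, 60 mm tall, loose; origin under its centre.
- flask: Bystander: white plastic bottle with black cap, 72 mm diameter, 180 mm tall, loose; origin under its centre.
Things that resemble listed ones, but are neither listed nor needed, are in the scene too. Leave any yellow look-alike of the stand alone. Leave any blue look-alike of the probe alone.

How it is judged:
On the way, in this order (a step that is already met when the one before it is completed fails the run):
1. the latch lever is swung clear while the lid is still down (value of joint latch above 1 rad and value of joint lid below 0.1 rad), for 0.1 s.
2. the lid is up while the probe still stands in its stand (value of joint lid above 1.3 rad and distance of probe from where it was at the start of the episode below 0.02 m), for 0.2 s.
3. the probe is lifted clear of its stand in the gripper (z of tip_end in the frame of stand above 0.1 m and contact force between the fingers and probe above 3 N), for 0.2 s.
At the end, for the whole second after the job is handed in: Latch past 1.0 rad, lid past 1.3 rad; the probe held in the gripper, clear of its stand and still, tip end within 12 mm of the ring's centre, axis within 0.15 rad of the plate's normal, tip pushed in 1 to 11.5 mm, pressing the plate with 0.8 to 6 N (value of joint latch above 1 rad and value of joint lid above 1.3 rad and distance between tip_end and spot below 0.012 m and angle between the z axis of probe and the z axis of spot, either way round below 0.15 rad and angle between probe's own z axis and vertical below 1 rad and contact force between probe and box between 0.8 and 6 N and value of joint tip between 0.001 and 0.0115 m and contact force between the fingers and probe above 3 N and contact force between probe and stand below 0.05 N and linear speed of probe below 0.02 m/s); the arm keeps its last pose, push and grip.
It fails at once if the probe is pressed hard on the box or its plate (over 15 N) (contact force between probe and box above 15 N).
It fails at once if the jar is pushed away (moved more than 30 mm) or tipped (distance of jar from where it was at the start of the episode above 0.03 m or angle between jar's own z axis and vertical above 0.4 rad).
It fails at once if the tub is pushed away (moved more than 30 mm) or tipped (distance of tub from where it was at the start of the episode above 0.03 m or angle between tub's own z axis and vertical above 0.4 rad).
It fails at once if the bottle is pushed away (moved more than 30 mm) or tipped (distance of flask from where it was at the start of the episode above 0.03 m or angle between flask's own z axis and vertical above 0.4 rad).
It also fails if it takes over 64 s, if anything falls off the work surface, if the arm or the gripper's body presses on something with over 40 N, if the wrist force passes 120 N, or if a joint passes its speed limit or range.

ROBOT

A 7-joint arm with a two-finger parallel gripper is mounted at the origin on the work surface. World frame = base frame: x ahead of the robot, y to its left, z up, the work surface at z = 0. Lengths are in m, angles in rad, forces in N, time in s.
With the tool pointing down it reaches from about 0.4 to 0.85 m from the base axis. Payload 10.4 kg.
Tool frame: the origin (TCP) lies on the centre line of the jaws, within the pads' length; the fingertips stand 17 mm ahead of it and the grasp point (between the pads) lies 2 mm behind it; z points along the fingers, y is the line along which they close (so a half turn about z gives the same grasp; the last joint's range is limited). The gripper opens to 85 mm and grips with 20 to 120 N. Pads are 22 mm wide; open, the fingers measure 114 mm over their backs; the gripper's body (76 mm by 85 mm) begins 54 mm behind the grasp point. The pads swing forward as they close: fully open they stand 13 mm farther back than shut.
Start: joints at [1.242, 0.332, -0.065, 1.46, 0.022, 1.35, -0.088], TCP at [0.188, -0.596, 0.214] pointing down, gripper open.
Joint ranges: [-2.6, 2.6], [-0.5, 2.12], [-1.47, 1.34], [0.16, 2.42], [-1.27, 4.41], [0.06, 2.06], [-2.6, 2.6]. Speed limits (rad/s): [2.22, 2.22, 2.79, 2.79, 3.14, 3.14, 3.14].

INTERFACE

Orientations are given as a unit quaternion [x, y, z, w].
In Python, from workcell import sensors, imaging, order, spotter gives the robot as it stands. The module is installed in compiled form; this text tells all that it offers.
- The arm moves only by the shell command python3 -m inch 'ROWS' [FORCE]. ROWS is JSON, a list that holds one entry, the list of rows, each a list of 7 numbers: the shift along the tool's x, y, z in m, then the turn, a rotation vector about the tool's x, y, z in rad, then the closure, from -1 (fully open) to 1 (shut). In form: [[[x, y, z, ax, ay, az, hand], ...]]. A call has 1 to 10 rows; each row is the pose to reach, as a shift and turn from the pose commanded when the call began, along the tool's axes at that moment; what a row does not reach only later rows make up. A row lasts 1/10 s, in which the tool goes at most 50 mm and 8.59 degrees, less where a joint would pass 70% of its speed; a pose out of reach is approached as far as the arm can. A call with a gripper value outside its range is refused whole. The fingers move at their own pace and stop on an object; FORCE is the grip in N (left out, the last holds). Time passes only in rows, so rows that repeat a pose let the fingers close. It gives the time, the measured TCP pose, the force, the opening and the grip force at its end, in the units of the state.
- sensors.get_obs(): the state, without advancing time (a new reading comes with each control period).
- imaging.camera(name): name is "side" or "top" or "wrist"; returns the picture (400x640x3 uint8, blue, green, red); there is no depth.
- imaging.calibration(name): a dict with "mtx" (3x3 intrinsics, pixels), "R" (3x3) and "t" (3): a world point X has camera coordinates R X + t; the wrist camera has in their place "tool_from_camera" (4x4, takes a point from camera to tool coordinates, whose origin is the TCP and whose axes are the flange's). Camera axes: x right, y down, z forward; pixel columns grow to the right and rows downward; lengths in m; the calibration is good to about 2 mm. A picture is of the moment at which its call begins: read the wrist's pose just before it. calibration takes no time and is no camera call.
- order.hand_in(): hands the job in; it is judged then, once.
Trained networks look in the newest picture that a camera, given by its name, has taken for a name from the list of things; names that differ only in an ending like _2 or _b are one class to them, and where a whole thing is asked for, a point or a joint stands for the part that bears it (a point fixed in the world has none). Each returns a list of dicts, best first, with "conf" (0 to 1); they miss things now and then, are a little off and sometimes report something else, mostly with a low value. They report only what shows in the picture. A call takes as long as a camera call. They do not tell look-alikes from the thing itself.
- spotter.look_for(label, camera): "pixel" ([column, row] in pixels, amid what is visible of it).
The state is a dict: "clock": time; "joint_pos": joint angles; "joint_velocities": joint speeds; "tau": joint torques, N m; "position": TCP position; "ee_rot": TCP orientation; "ft_force": force on the tool from outside, world axes, zero at the start; "torque": the same for the moment, N m; "grip_width": opening from 0.0 (shut) to 1.0 (fully open); "grasp_force": force on a finger pad.
Only numpy, scipy, OpenCV 4.12 (cv2) and the standard library are available. Lean on these libraries where they do the work, as an engineer would, in place of code of your own. Each camera call takes 0.05 s, during which the arm holds its last target. There are 200 camera calls.

## Working session

There is one attempt and no reset: what is moved stays moved. The work goes in short steps, Python scripts to look and compute and a shell command to move; the robot and the scene stay as the last step left them, time stands still between calls to the robot, and variables do not carry over. Pictures are saved under pics/ and viewed, at most 10 in all, crops included, and the job is handed in when it is done.

```bash
mkdir -p pics; cat > h.py <<'E'
import numpy as np, cv2
from workcell import sensors, imaging, order, spotter
from scipy.spatial.transform import Rotation as Ro
def pose():
    o=sensors.get_obs(); return Ro.from_quat(o["ee_rot"]).as_matrix(), np.array(o["position"])
def cam(name):
    c=imaging.calibration(name); K=np.array(c["mtx"])
    if "R" in c: return K,np.array(c["R"]),np.array(c["t"])
    R,p=pose(); T=np.eye(4); T[:3,:3]=R; T[:3,3]=p
    M=np.linalg.inv(T@np.array(c["tool_from_camera"])); return K,M[:3,:3],M[:3,3]
def onz(c,px,z):
    K,R,t=c; d=R.T@np.linalg.solve(K,[px[0],px[1],1]); o=-R.T@t
    return o+d*(z-o[2])/d[2]
def proj(c,X):
    K,R,t=c; q=K@(R@np.asarray(X)+t); return q[:2]/q[2]
def tri(obs):
    A=[];b=[]
    for c,px in obs:
        K,R,t=c; d=R.T@np.linalg.solve(K,[px[0],px[1],1]); d/=np.linalg.norm(d); P=np.eye(3)-np.outer(d,d)
        A.append(P); b.append(P@(-R.T@t))
    return np.linalg.solve(sum(A),sum(b))
def step(target):  # world point -> shift in tool axes
    R,p=pose(); return R.T@(np.asarray(target)-p)
E
python3 - <<'E'
from h import *
o=sensors.get_obs(); print(o); R,p=pose(); print(R.round(3))
ims=[imaging.camera(n) for n in("top","side")]
cv2.imwrite("pics/top.png",ims[0]);cv2.imwrite("pics/side.png",ims[1])
for l in["box","latch_post","lid_bar","stand","probe","jar","tub","flask"]:
  for n in("top","side"):
    print(l,n,[(np.round(d["pixel"]).tolist(),round(d["conf"],2)) for d in spotter.look_for(l,n)][:4])
for n in("top","side"):
    K,R,t=cam(n); print(n,K[0,0],(-R.T@t).round(3),R.round(2).tolist())
E
```

```text
{'clock': 0.0, 'joint_pos': array([ 1.24239743,  0.3328794 , -0.06471839,  1.46093474,  0.02161399,
        1.34986721, -0.08845915]), 'joint_velocities': array([-1.51885481e-04, -5.23476504e-05,  2.34621190e-04,  1.00037954e-03,
        1.41308631e-03,  9.52147071e-05,  4.53356692e-04]), 'tau': array([ 5.59387263e-04, -6.25437856e+01,  4.95822716e-02, -3.91601837e+01,
        1.62872009e-02,  9.84538696e-03, -3.50381799e-05]), 'position': array([ 0.18804389, -0.59563557,  0.21301442]), 'ee_rot': array([ 9.88327137e-01,  1.52344957e-01, -1.40785307e-04, -6.81878687e-04]), 'ft_force': array([1.10445408, 0.04481679, 0.26111014]), 'torque': array([-0.01878117, -0.01547834,  0.02275653]), 'grasp_force': 0.0, 'grip_width': 0.9977052882239372}
[[ 0.954  0.301 -0.   ]
 [ 0.301 -0.954  0.001]
 [-0.    -0.001 -1.   ]]
box top [([343.0, 205.0], 0.78)]
box side [([311.0, 206.0], 0.57)]
latch_post top [([370.0, 230.0], 0.57)]
latch_post side []
lid_bar top [([345.0, 194.0], 0.93)]
lid_bar side [([305.0, 194.0], 0.64)]
stand top [([216.0, 279.0], 0.89), ([216.0, 232.0], 0.83), ([347.0, 195.0], 0.3)]
stand side [([335.0, 315.0], 0.68), ([395.0, 306.0], 0.66)]
probe top [([175.0, 263.0], 0.86), ([203.0, 230.0], 0.62)]
probe side [([337.0, 288.0], 0.71), ([373.0, 321.0], 0.69)]
jar top [([449.0, 209.0], 0.6)]
jar side [([324.0, 135.0], 0.82)]
tub top [([218.0, 140.0], 0.68)]
tub side [([227.0, 301.0], 0.61), ([335.0, 286.0], 0.48), ([312.0, 207.0], 0.39)]
flask top [([458.0, 134.0], 0.56), ([204.0, 228.0], 0.29)]
flask side [([263.0, 126.0], 0.79), ([323.0, 135.0], 0.48), ([336.0, 286.0], 0.44), ([312.0, 205.0], 0.41)]
top 402.5209485339911 [0.388 0.018 1.097] [[0.0, -1.0, -0.01], [-0.99, 0.0, -0.14], [0.14, 0.01, -0.99]]
side 453.44153961954044 [0.463 0.808 0.979] [[-1.0, -0.06, 0.0], [-0.04, 0.74, -0.67], [0.04, -0.67, -0.74]]
```

View pics/top.png

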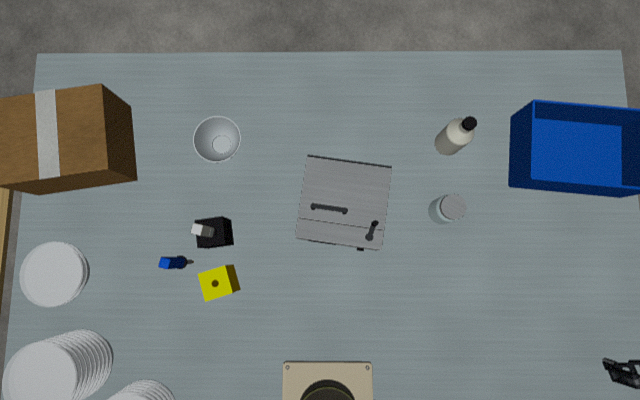

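View pics/side.png

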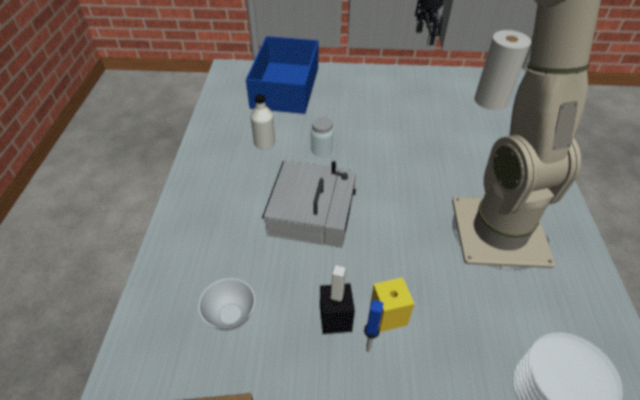

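The top view shows the box at about (345,205) with its front towards the robot. The lid bar is at (330,209), and the latch post at (374,226) is near the box's right front. There are two stand candidates: black at (212,232), carrying a white-handled probe, and yellow at (218,283). The probe candidates are the white handle at (203,230) and the blue one lying at (173,263). Black stand and white probe match the description. I'll confirm in a crop that also shows the box.

```bash
python3 - <<'E'
from h import *
im=cv2.imread("pics/top.png")
a=cv2.resize(im[145:255,290:400],None,fx=4.5,fy=4.5,interpolation=cv2.INTER_CUBIC)
b=cv2.resize(im[205:305,155:245],None,fx=3.3,fy=3.3,interpolation=cv2.INTER_CUBIC)
o=np.zeros((500,800,3),np.uint8); o[:a.shape[0],:a.shape[1]]=a; o[:b.shape[0],500:500+b.shape[1]]=b
cv2.imwrite("pics/crop.png",o)
E
```

```text
(no output)
```

View pics/crop.png

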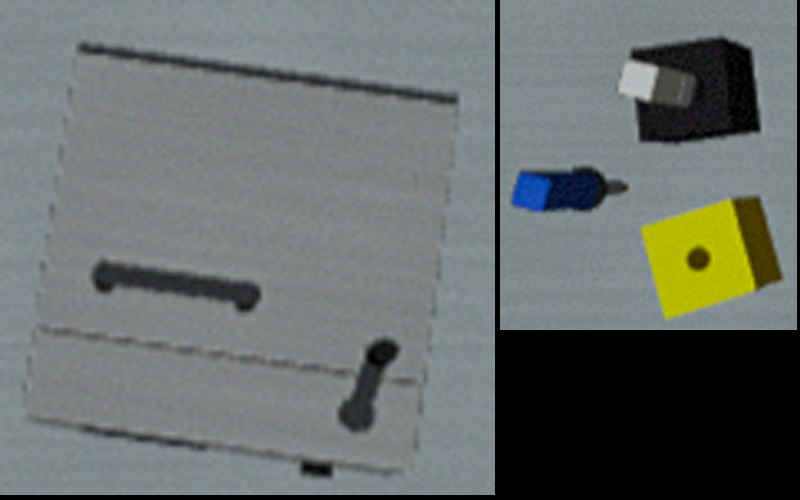

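The crop shows the white probe standing in the black stand, with the handle top at crop (638,80). The blue probe lies loose and the yellow stand is empty, so I take black and white. On the box: bar ends are at crop (105,273) and (247,295), pin at (357,413), post top at (380,350). I'll fit the box and stand poses.

```bash
python3 - <<'E'
from h import *
from scipy.optimize import least_squares
c=cam("top"); B=lambda u,v:np.array([290+u/4.5,145+v/4.5])
S=lambda u,v:np.array([155+(u-500)/3.3,205+v/3.3])
# (local xyz, pixel)
F=[((-.08,.11,.0835),B(36,326)),((-.08,-.11,.0835),B(425,382)),((-.131,.11,.08),B(25,415)),((-.131,-.11,.08),B(410,470)),
 ((.08,.11,.0835),B(80,52)),((.08,-.11,.0835),B(457,100)),((-.05,.04,.1285),B(108,272)),((-.05,-.04,.1285),B(246,293))]
def W(p,l): 
    cs,sn=np.cos(p[2]),np.sin(p[2]); return np.array([p[0]+cs*l[0]-sn*l[1],p[1]+sn*l[0]+cs*l[1],l[2]])
r=lambda p:np.concatenate([proj(c,W(p,l))-q for l,q in F])
s=least_squares(r,[.5,0,0]); p=s.x; print("box",p,"res",s.fun.reshape(-1,2).round(1).tolist())
pin=onz(c,B(357,411),.0915); post=onz(c,B(381,350),.1215)
cs,sn=np.cos(p[2]),np.sin(p[2]); Rb=np.array([[cs,-sn],[sn,cs]])
print("pin",pin,"post",post,"local",Rb.T@(pin[:2]-p[:2]),Rb.T@(post[:2]-p[:2]),np.linalg.norm(post[:2]-pin[:2]))
for n,l in dict(bar=(-.05,0,.1285),hinge=(.08,0,.0755),spot0=(0,.015,.042)).items(): print(n,W(p,l))
# stand: top corners visible
G=[S(632,50),S(722,38),S(729,130),S(641,141)]
X=[onz(c,g,.1) for g in G]; print("stand corners",np.round(X,3).tolist(),"ctr",np.mean(X,0),"sides",[round(float(np.linalg.norm(X[i]-X[i-1])),3) for i in range(4)])
print("handle top ctr",onz(c,S(638,80),.208))
H=[onz(c,S(*q),.208) for q in((631,59),(659,66),(651,101),(619,93))];print(np.round(H,3).tolist(),np.mean(H,0))
for n,px in dict(jar=((452,207),.11),tub=((217,139),.06),flask=((469,123),.18)).items(): print(n,onz(c,*px))
c2=cam("side")
print("tri probe top side", tri([(c,S(638,80)),(c2,(339,269))]), "proj",proj(c2,onz(c,S(638,80),.208)))
for v in("wrist",): k=imaging.calibration(v); print(k["mtx"],np.round(k["tool_from_camera"],3))
E
```

```text
box [ 0.54732435 -0.03905513 -0.14457587] res [[-3.8, -0.8], [-3.7, -0.7], [-4.3, -0.5], [-3.0, -0.0], [-4.1, -1.0], [-3.2, 0.2], [9.5, 1.3], [11.6, 1.4]]
pin [ 0.43399556 -0.10638396  0.0915    ] post [ 0.46535616 -0.11619556  0.1215    ] local [-0.10244619 -0.08295399] [-0.06999919 -0.08814502] 0.03285961864863323
bar [ 0.49784599 -0.03185149  0.1285    ]
hinge [ 0.62648972 -0.05058095  0.0755    ]
spot0 [ 0.54948544 -0.02421162  0.042     ]
stand corners [[0.474, 0.328, 0.1], [0.483, 0.26, 0.1], [0.414, 0.252, 0.1], [0.406, 0.318, 0.1]] ctr [0.44393105 0.28941642 0.1       ] sides [0.069, 0.068, 0.069, 0.066]
handle top ctr [0.44429003 0.28917936 0.208     ]
[[0.458, 0.295, 0.208], [0.454, 0.275, 0.208], [0.43, 0.28, 0.208], [0.436, 0.302, 0.208]] [0.44447985 0.28783965 0.208     ]
jar [ 0.50506287 -0.30843027  0.11      ]
tub [0.69398284 0.29056677 0.06      ]
flask [ 0.69580887 -0.33467436  0.18      ]
tri probe top side [0.44410667 0.28922805 0.20788956] proj [338.81866729 268.93146232]
[[286.73907835   0.         324.21238252]
 [  0.         286.73907835 202.86208664]
 [  0.           0.           1.        ]] [[-0.001 -0.964 -0.266  0.068]
 [ 1.    -0.001 -0.     0.   ]
 [-0.    -0.266  0.964 -0.16 ]
 [ 0.     0.     0.     1.   ]]
```

```bash
cat >> h.py <<'E'
BOX=None
def bw(l,b):
    cs,sn=np.cos(b[2]),np.sin(b[2]); return np.array([b[0]+cs*l[0]-sn*l[1],b[1]+sn*l[0]+cs*l[1],l[2]])
def bl(w,b):
    cs,sn=np.cos(b[2]),np.sin(b[2]); d=np.asarray(w)[:2]-b[:2]; return np.array([cs*d[0]+sn*d[1],-sn*d[0]+cs*d[1],w[2]])
E
python3 - <<'E'
from h import *
from scipy.optimize import least_squares
c=cam("top"); B=lambda u,v:np.array([290+u/4.5,145+v/4.5])
F=[((-.08,.11,.0835),B(36,326)),((-.08,-.11,.0835),B(425,382)),((-.131,.11,.08),B(25,415)),((-.131,-.11,.08),B(410,470)),
 ((.08,.11,.0835),B(80,52)),((.08,-.11,.0835),B(457,100))]
s=least_squares(lambda p:np.concatenate([proj(c,bw(l,p))-q for l,q in F]),[.5,0,0]); b=s.x
print("box",b.tolist(),s.fun.reshape(-1,2).round(1).tolist())
pin=onz(c,B(357,411),.0915); post=onz(c,B(381,350),.1215)
print("local pin",bl(pin,b),"post",bl(post,b))
for u in((108,272),(246,293)): print("bar end",bl(onz(c,B(*u),.1345),b))
np.save("box.npy",b)
R,p=pose(); 
yaw=np.arctan2(R[1,0],R[0,0]); print("az needed",yaw-b[2])
L=bl(post,b)
for off in([.0,.036,.165],[0,.036,.117],[-.02,-.006,.117]): print(step(bw([L[0]+off[0],L[1]+off[1],off[2]],b)).round(4))
E
```

```text
box [0.5461118068567345, -0.04824913880449106, -0.1416076812521296] [[-0.1, -0.2], [0.1, -0.4], [-0.5, 0.1], [0.8, 0.4], [-0.7, -0.5], [0.3, 0.5]]
local pin [-0.10278915 -0.07337643  0.0915    ] post [-0.0703577  -0.07866374  0.1215    ]
bar end [-0.05067443  0.072485    0.1345    ]
bar end [-0.05150869 -0.0021016   0.1345    ]
az needed 0.4474723540599487
[ 0.4243 -0.4065  0.0488]
[ 0.4243 -0.4065  0.0968]
[ 0.3881 -0.3773  0.0968]
```

```bash
python3 -m inch '[[[0.12,-0.12,0,0,0,0.15,1],[0.2,-0.2,0,0,0,0.3,1],[0.3,-0.3,0,0,0,0.447,1],[0.424,-0.406,0.02,0,0,0.447,1],[0.424,-0.406,0.02,0,0,0.447,1],[0.424,-0.406,0.02,0,0,0.447,1],[0.424,-0.406,0.02,0,0,0.447,1],[0.424,-0.406,0.02,0,0,0.447,1],[0.424,-0.406,0.02,0,0,0.447,1],[0.424,-0.406,0.02,0,0,0.447,1]]]'
python3 -m inch '[[[0,0,0,0,0,0,1],[0,0,0,0,0,0,1]]]'
python3 - <<'E'
from h import *
b=np.load("box.npy"); R,p=pose(); print(R.round(3),bl(p,b))
for l in([-.070,-.042,.150],[-.070,-.042,.117]): print(step(bw(l,b)).round(4))
im=imaging.camera("wrist"); cv2.imwrite("pics/w1.png",im)
c=cam("wrist")
print(spotter.look_for("latch_post","wrist"),proj(c,bw([-.0704,-.0787,.1155],b)),spotter.look_for("lid_bar","wrist"),proj(c,bw([-.05,.035,.1285],b)))
E
```

```text
clock: 1.9
position: [0.4278, -0.1568, 0.1982]
ee_rot: [0.998, -0.071, 0.001, 0.0]
ft_force: [1.2, -0.7, -0.3]
grip_width: -0.001
grasp_force: 0.0
clock: 2.1
position: [0.4275, -0.1578, 0.198]
ee_rot: [0.998, -0.069, 0.0, 0.0]
ft_force: [-0.5, -0.1, -0.6]
grip_width: -0.001
grasp_force: 0.0
[[ 0.99  -0.138  0.   ]
 [-0.138 -0.99  -0.   ]
 [ 0.     0.    -1.   ]] [-0.1020028  -0.12524043  0.19795824]
[ 0.0322 -0.0832  0.0479]
[ 0.0322 -0.0832  0.0809]
[{'pixel': [273.1, 181.6], 'conf': 0.66}] [267.80350563 167.40127638] [{'pixel': [185.4, 80.8], 'conf': 0.81}] [118.66213086 144.12454993]
```

View pics/w1.png

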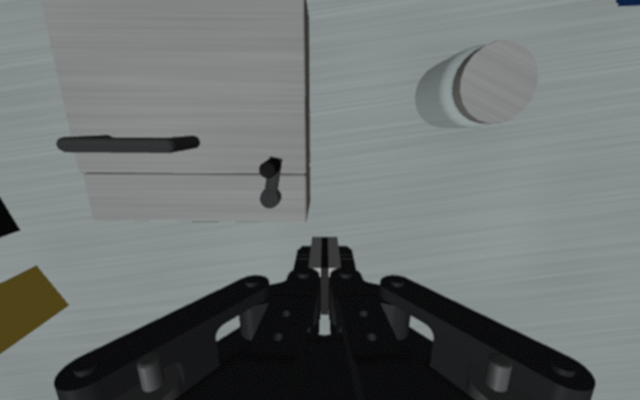

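The wrist view has the bar's middle at (120,145) and the post top at (268,169), both matching the fitted poses. The spotter's bar pixel was off. Next I lower beside the post and push.

```bash
python3 -m inch '[[[0.032,-0.083,0,0,0,0,1],[0.032,-0.083,0,0,0,0,1],[0.032,-0.083,0.04,0,0,0,1],[0.032,-0.083,0.081,0,0,0,1],[0.032,-0.083,0.081,0,0,0,1],[0.032,-0.083,0.081,0,0,0,1]]]'
python3 -m inch '[[[0,0.008,0,0,0,0,1],[0,0.016,0,0,0,0,1],[-0.003,0.024,0,0,0,0,1],[-0.006,0.032,0,0,0,0,1],[-0.01,0.039,0,0,0,0,1],[-0.014,0.045,0,0,0,0,1],[-0.017,0.05,0,0,0,0,1],[-0.017,0.05,0,0,0,0,1]]]'
python3 -m inch '[[[0,-0.02,0,0,0,0,1],[0,-0.02,-0.06,0,0,0,1],[-0.03,-0.02,-0.11,0,0,0,1],[-0.03,-0.02,-0.11,0,0,0,1],[-0.03,-0.02,-0.11,0,0,0,1]]]'
python3 - <<'E'
from h import *
b=np.load("box.npy"); 
im=imaging.camera("wrist"); c=cam("wrist"); cv2.imwrite("pics/w2.png",im[60:360,150:550])
for a in(.15,1.0,1.3,1.5): print(a,proj(c,bw([-.1028+.034*np.cos(a),-.0734-.034*np.sin(a),.1215],b))-[150,60])
R,p=pose(); print(bl(p,b),step(bw([-.05,.035,.24],b)).round(3))
E
```

```text
clock: 2.85
position: [0.4702, -0.0819, 0.1175]
ee_rot: [0.997, -0.071, -0.0, -0.0]
ft_force: [0.2, 0.3, 0.2]
grip_width: 0.002
grasp_force: 0.0
clock: 3.65
position: [0.4461, -0.1288, 0.1169]
ee_rot: [0.997, -0.071, -0.0, 0.0]
ft_force: [-0.2, 0.6, -0.1]
grip_width: 0.002
grasp_force: 0.0
clock: 4.15
position: [0.4206, -0.104, 0.2296]
ee_rot: [0.998, -0.07, 0.002, 0.001]
ft_force: [0.5, -0.1, -1.0]
grip_width: -0.002
grasp_force: 0.0
0.15 [180.04115941  86.7324434 ]
1.0 [205.28229309 103.37813294]
1.3 [209.43321966 113.27064841]
1.5 [210.43184862 120.29671888]
[-0.11679567 -0.07299209  0.22771761] [ 0.067 -0.108 -0.012]
```

View pics/w2.png

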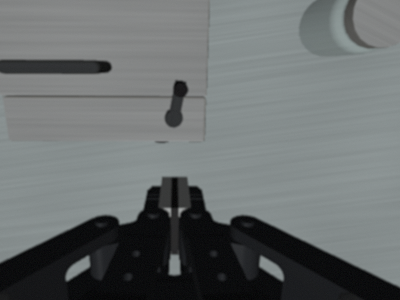

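The view shows the latch still at about 0.15 rad, with the post at crop (180,88), so the push missed it. I'll retry lower and straighter, and look once the fingers are beside the post.

```bash
python3 -m inch '[[[0.048,-0.028,0,0,0,0,1],[0.048,-0.028,0.05,0,0,0,1],[0.048,-0.028,0.09,0,0,0,1],[0.048,-0.028,0.114,0,0,0,1],[0.048,-0.028,0.114,0,0,0,1],[0.048,-0.028,0.114,0,0,0,1]]]'
python3 -m inch '[[[0,0.005,0,0,0,0,1],[0,0.01,0,0,0,0,1],[0,0.015,0,0,0,0,1],[0,0.02,0,0,0,0,1],[0,0.025,0,0,0,0,1],[0,0.025,0,0,0,0,1]]]'
python3 - <<'E'
from h import *
b=np.load("box.npy"); R,p=pose(); print(bl(p,b))
im=imaging.camera("wrist"); s=imaging.camera("side"); c=cam("wrist")
print(proj(c,p+R[:,2]*.017),proj(c,bw([-.0692,-.0785,.1215],b)))
o=np.zeros((400,800,3),np.uint8); o[:,:400]=im[:,120:520]
q=cv2.resize(s[140:260,260:370],None,fx=3.3,fy=3.3,interpolation=cv2.INTER_CUBIC);o[:q.shape[0],410:410+q.shape[1]]=q
cv2.imwrite("pics/w3.png",o)
E
```

```text
clock: 4.8
position: [0.4711, -0.0827, 0.1126]
ee_rot: [0.998, -0.07, -0.001, -0.0]
ft_force: [0.2, 0.1, 0.2]
grip_width: 0.001
grasp_force: 0.0
clock: 5.4
position: [0.4675, -0.1088, 0.113]
ee_rot: [0.997, -0.071, 0.0, 0.0]
ft_force: [-0.0, -0.5, 0.1]
grip_width: 0.001
grasp_force: 0.0
[-0.06924515 -0.07106777  0.11295781]
[325.69325234 230.29000063] [338.89354963 246.17910633]
```

View pics/w3.png

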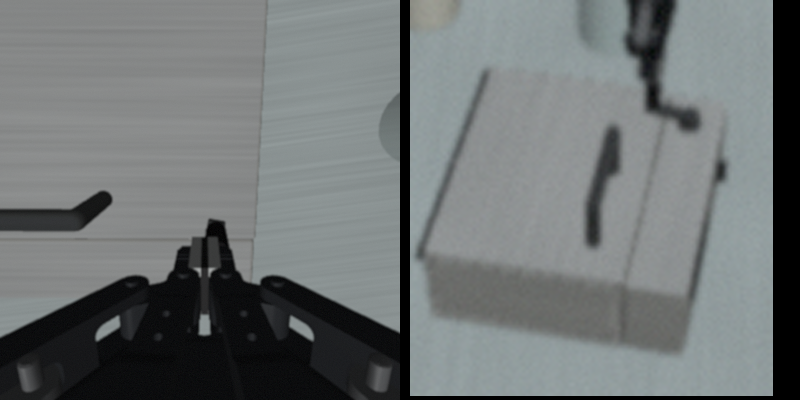

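The tips are at (325,237), just touching the post at (335,225). The closed fingers are thinner than I assumed, so the first sweep slipped past. I'll continue the push along the arc.

```bash
python3 -m inch '[[[0.002,0.005,0,0,0,0,1],[0.002,0.01,0,0,0,0,1],[0,0.015,0,0,0,0,1],[-0.002,0.02,0,0,0,0,1],[-0.005,0.025,0,0,0,0,1],[-0.008,0.03,0,0,0,0,1],[-0.012,0.034,0,0,0,0,1],[-0.016,0.036,0,0,0,0,1],[-0.018,0.036,0,0,0,0,1],[-0.018,0.036,0,0,0,0,1]]]'
python3 -m inch '[[[0.008,-0.008,0,0,0,0,1],[0.008,-0.01,-0.06,0,0,0,1],[-0.03,-0.02,-0.11,0,0,0,1],[-0.03,-0.02,-0.11,0,0,0,1],[-0.03,-0.02,-0.11,0,0,0,1]]]'
python3 - <<'E'
from h import *
b=np.load("box.npy"); 
im=imaging.camera("wrist"); c=cam("wrist"); cv2.imwrite("pics/w4.png",im[60:360,150:550])
for a in(.15,1.0,1.3,1.5): print(a,proj(c,bw([-.1028+.034*np.cos(a),-.0734-.034*np.sin(a),.1215],b))-[150,60])
R,p=pose(); print(bl(p,b),step(bw([-.05,.035,.24],b)).round(3))
E
```

```text
clock: 6.5
position: [0.4446, -0.1408, 0.1129]
ee_rot: [0.998, -0.071, 0.0, 0.0]
ft_force: [0.4, 1.5, 0.3]
grip_width: -0.0
grasp_force: 0.0
clock: 7.0
position: [0.4193, -0.1162, 0.2259]
ee_rot: [0.998, -0.07, 0.003, 0.001]
ft_force: [0.1, 0.1, -0.6]
grip_width: -0.003
grasp_force: 0.0
0.15 [166.22603836  87.75209765]
1.0 [191.99879506 104.61654713]
1.3 [196.31984691 114.62926926]
1.5 [197.41359231 121.73828811]
[-0.11623139 -0.08554401  0.22397307] [ 0.066 -0.12  -0.016]
```

View pics/w4.png

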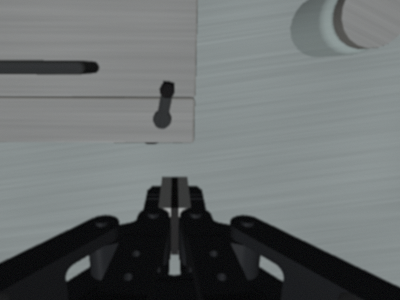

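The latch still reads about 0.15 rad, with the post at crop (167,88), although I felt 1.5 N at the end of the sweep. Pushing isn't reliable, so I'll grip the post and check the measured width.

```bash
python3 -m inch '[[[0.02,-0.004,0,0,0,0,-1],[0.047,-0.007,0,0,0,0,-1],[0.047,-0.007,0,0,0,0,-1],[0.047,-0.007,0,0,0,0,-1],[0.047,-0.007,0,0,0,0,-1],[0.047,-0.007,0.05,0,0,0,-1],[0.047,-0.007,0.08,0,0,0,-1],[0.047,-0.007,0.109,0,0,0,-1],[0.047,-0.007,0.109,0,0,0,-1]]]'
python3 -m inch '[[[0,0,0,0,0,0,1],[0,0,0,0,0,0,1],[0,0,0,0,0,0,1],[0,0,0,0,0,0,1],[0,0,0,0,0,0,1],[0,0,0,0,0,0,1],[0,0,0,0,0,0,1]]]' 20
```

```text
clock: 7.95
position: [0.4624, -0.1163, 0.1106]
ee_rot: [0.997, -0.071, -0.003, -0.001]
ft_force: [-0.9, 0.1, 0.3]
grip_width: 1.001
grasp_force: 0.0
clock: 8.65
position: [0.4655, -0.1166, 0.114]
ee_rot: [0.998, -0.071, 0.0, 0.0]
ft_force: [0.0, 0.1, -0.7]
grip_width: -0.003
grasp_force: 0.0
```

```bash
python3 - <<'E'
from h import *
b=np.load("box.npy"); R,p=pose(); print(bl(p,b))
im=imaging.camera("wrist"); s=imaging.camera("side"); t=imaging.camera("top")
tip=p+R[:,2]*.017
for n in("top","side","wrist"):
    c=cam(n); print(n,"tip",proj(c,tip),"posttop .15",proj(c,bw([-.0692,-.0785,.1215],b)),"1.4",proj(c,bw([-.097,-.1069,.1215],b)),"pin",proj(c,bw([-.1028,-.0734,.0915],b)), spotter.look_for("latch_post",n)[:2])
o=np.zeros((400,800,3),np.uint8); o[:300,:300]=im[120:420-0,170:470][:300] if im[120:420].shape[0]==300 else cv2.copyMakeBorder(im[120:400,170:470],0,20,0,0,cv2.BORDER_CONSTANT)
q=cv2.resize(s[130:210,300:370],None,fx=4.5,fy=4.5,interpolation=cv2.INTER_CUBIC);o[:q.shape[0],310:310+q.shape[1]]=q
q=cv2.resize(t[200:260,350:390],None,fx=4,fy=4,interpolation=cv2.INTER_CUBIC);o[:q.shape[0],630:630+q.shape[1]]=q
cv2.imwrite("pics/w5.png",o)
E
```

```text
[-0.07020304 -0.0790837   0.11396017]
top tip [373.50136231 223.51816014] posttop .15 [374.65727083 222.29576257] 1.4 [384.97650055 235.3535044 ] pin [369.34222429 236.339016  ] []
side tip [332.86885612 169.79512825] posttop .15 [332.7360217  163.46386906] 1.4 [344.25003932 158.01660369] pin [343.93473622 174.17754998] [{'pixel': [336.0, 177.4], 'conf': 0.68}, {'pixel': [302.1, 195.1], 'conf': 0.45}]
wrist tip [324.25517086 230.24831548] posttop .15 [323.25631138 243.90361337] 1.4 [370.61068197 286.69076669] pin [316.25375412 270.76132412] []
```

View pics/w5.png

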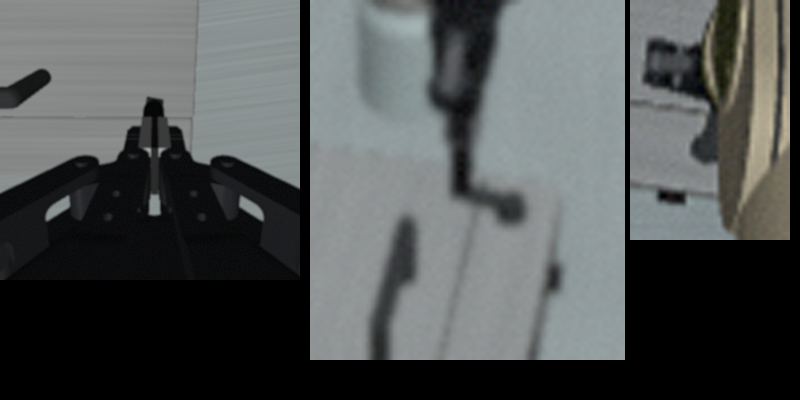

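The side crop shows the fingertips sitting on or above the post top rather than around it, with a thin column below at (460,150-190). So the tips must be higher than I assumed. I'll step aside and feel for the lid (z 0.0835) to calibrate the tip height.

```bash
python3 -m inch '[[[0,-0.02,-0.02,0,0,0,1],[0,-0.03,-0.01,0,0,0,1],[0.01,-0.03,0.012,0,0,0,1],[0.01,-0.03,0.012,0,0,0,1],[0.01,-0.03,0.012,0,0,0,1]]]'
python3 -m inch '[[[0,0,0.002,0,0,0,1],[0,0,0.004,0,0,0,1],[0,0,0.004,0,0,0,1]]]'
python3 -m inch '[[[0,0,0.002,0,0,0,1],[0,0,0.004,0,0,0,1],[0,0,0.004,0,0,0,1]]]'
```

```text
clock: 9.45
position: [0.479, -0.0882, 0.1015]
ee_rot: [0.998, -0.07, -0.001, -0.0]
ft_force: [-0.8, 0.3, 0.5]
grip_width: 0.002
grasp_force: 0.0
clock: 9.75
position: [0.4794, -0.0885, 0.098]
ee_rot: [0.997, -0.071, 0.0, 0.0]
ft_force: [0.3, -0.4, 0.5]
grip_width: -0.0
grasp_force: 0.0
clock: 10.05
position: [0.4793, -0.0883, 0.0936]
ee_rot: [0.998, -0.071, -0.0, 0.0]
ft_force: [0.4, -0.1, 0.5]
grip_width: -0.003
grasp_force: 0.0
```

```bash
python3 -m inch '[[[0,0,0.002,0,0,0,1],[0,0,0.004,0,0,0,1],[0,0,0.005,0,0,0,1]]]'
python3 -m inch '[[[0,0,0.002,0,0,0,1],[0,0,0.004,0,0,0,1],[0,0,0.004,0,0,0,1]]]' | grep -E 'pos|ft'
python3 -m inch '[[[0,0,0.002,0,0,0,1],[0,0,0.003,0,0,0,1],[0,0,0.003,0,0,0,1]]]' | grep -E 'pos|ft'
```

```text
clock: 10.35
position: [0.4794, -0.0883, 0.0886]
ee_rot: [0.998, -0.071, -0.0, -0.0]
ft_force: [0.4, 0.7, -0.7]
grip_width: 0.005
grasp_force: 0.0
position: [0.4793, -0.0883, 0.0845]
ft_force: [1.0, -0.4, -0.1]
position: [0.4795, -0.0883, 0.0817]
ft_force: [-0.3, -0.5, 0.6]
```

```bash
python3 -m inch '[[[0,0,0.002,0,0,0,1],[0,0,0.004,0,0,0,1],[0,0,0.004,0,0,0,1]]]' | grep -E 'pos|ft'
python3 -m inch '[[[0,0,0.002,0,0,0,1],[0,0,0.004,0,0,0,1],[0,0,0.004,0,0,0,1]]]' | grep -E 'pos|ft'
python3 -m inch '[[[0,0,0.001,0,0,0,1],[0,0,0.002,0,0,0,1],[0,0,0.002,0,0,0,1]]]' | grep -E 'pos|ft'
```

```text
position: [0.4793, -0.0883, 0.0775]
ft_force: [-0.0, -0.4, -0.2]
position: [0.4793, -0.0883, 0.0735]
ft_force: [1.1, 0.2, 0.3]
position: [0.4795, -0.0883, 0.0717]
ft_force: [0.1, 0.3, 0.2]
```

```bash
for i in 1 2 3; do python3 -m inch '[[[0,0,0.001,0,0,0,1],[0,0,0.002,0,0,0,1],[0,0,0.002,0,0,0,1]]]' | grep -E 'pos|ft'; done
python3 - <<'E'
from h import *
b=np.load("box.npy"); R,p=pose(); print(p,bl(p,b))
s=imaging.camera("side"); w=imaging.camera("wrist")
c=cam("side")
for z in(.05,.0665,.0835,.1): print(z,proj(c,[p[0],p[1],z]))
o=np.zeros((480,800,3),np.uint8)
q=cv2.resize(s[120:216,280:370],None,fx=5,fy=5,interpolation=cv2.INTER_CUBIC);o[:q.shape[0],:q.shape[1]]=q
q=w[120:400,180:500];o[:280,470:790]=q
cv2.imwrite("pics/w6.png",o)
E
```

```text
position: [0.4794, -0.0883, 0.0697]
ft_force: [-0.2, 0.6, -0.0]
position: [0.4794, -0.0883, 0.0677]
ft_force: [0.1, -0.4, -0.1]
position: [0.4797, -0.0884, 0.0661]
ft_force: [0.0, -1.2, 3.0]
[ 0.4797231  -0.0883803   0.06609963] [-0.06006027 -0.04909923  0.06609963]
0.05 [327.06930876 188.4249513 ]
0.0665 [327.18527339 184.35880998]
0.0835 [327.30709319 180.08736505]
0.1 [327.4276694  175.85952523]
```

View pics/w6.png

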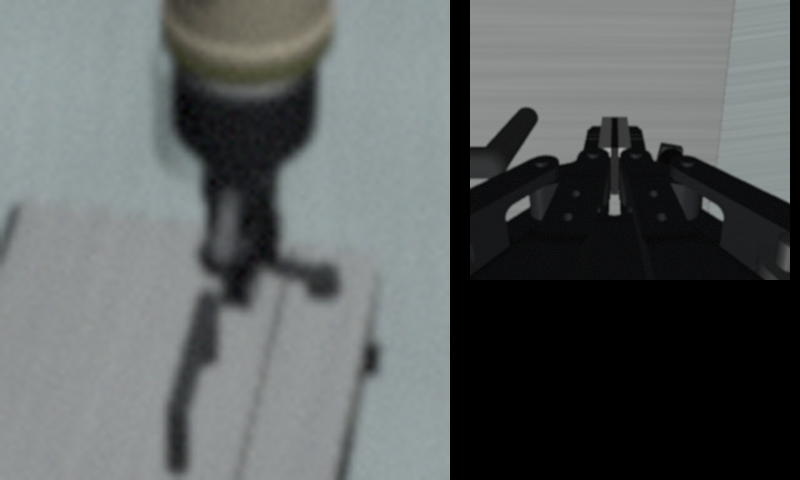

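The tip touches the lid at crop (237,300), exactly where z=0.0835 projects, with the reported TCP at z=0.066. So the real fingertips are about 17 mm behind the reported TCP and the grasp point about 36 mm behind it, and I'll use that offset from now on. I'm re-gripping the post.

```bash
python3 -m inch '[[[0,0,-0.04,0,0,0,-1],[-0.009,0.0295,-0.085,0,0,0,-1],[-0.009,0.0295,-0.085,0,0,0,-1],[-0.009,0.0295,-0.085,0,0,0,-1],[-0.009,0.0295,-0.085,0,0,0,-1],[-0.009,0.0295,-0.085,0,0,0,-1],[-0.009,0.0295,-0.04,0,0,0,-1],[-0.009,0.0295,-0.015,0,0,0,-1],[-0.009,0.0295,-0.015,0,0,0,-1]]]' | grep -E 'pos|ft|wid'
python3 -m inch '[[[0,0,0,0,0,0,1],[0,0,0,0,0,0,1],[0,0,0,0,0,0,1],[0,0,0,0,0,0,1],[0,0,0,0,0,0,1],[0,0,0,0,0,0,1]]]' 20
```

```text
position: [0.4636, -0.1149, 0.077]
ft_force: [-0.2, 1.4, 0.6]
grip_width: 1.002
clock: 14.35
position: [0.4669, -0.1164, 0.0814]
ee_rot: [0.998, -0.071, 0.0, 0.0]
ft_force: [-0.3, -0.5, 4.2]
grip_width: 0.15
grasp_force: 22.0
```

```bash
python3 -m inch '[[[0,0,-0.002,0,0,0,1],[-0.002,0.008,-0.002,0,0,0,1],[-0.0066,0.0155,-0.002,0,0,0,1],[-0.0125,0.0216,-0.002,0,0,0,1],[-0.0197,0.026,-0.002,0,0,0,1],[-0.0278,0.0284,-0.002,0,0,0,1],[-0.031,0.029,-0.002,0,0,0,1],[-0.031,0.029,-0.002,0,0,0,1],[-0.031,0.029,-0.002,0,0,0,1]]]'
```

```text
clock: 15.25
position: [0.4318, -0.139, 0.0829]
ee_rot: [0.998, -0.07, -0.0, -0.001]
ft_force: [1.4, 6.1, 1.0]
grip_width: 0.152
grasp_force: 20.9
```

```bash
python3 -m inch '[[[0,0,0,0,0,0,0],[0,0,0,0,0,0,0],[0,0,0,0,0,0,0],[0,0,0,0,0,0,0],[0,0,-0.05,0,0,0,0],[0,0,-0.1,0,0,0,0],[0,0,-0.12,0,0,0,0],[0,0,-0.12,0,0,0,0]]]' | grep -E 'pos|wid'
python3 - <<'E'
from h import *
b=np.load("box.npy"); o=sensors.get_obs(); R,p=pose(); print(o["joint_pos"].round(2))
im=imaging.camera("wrist"); c=cam("wrist"); d=spotter.look_for("latch_post","wrist"); print(d[:1])
for a in(1.0,1.3,1.5): print(a,proj(c,bw([-.1028+.034*np.cos(a),-.0734-.034*np.sin(a),.1155],b)))
print(bl(p,b),step(bw([-.051,.035,.17],b)).round(4))
E
```

```text
position: [0.4334, -0.1412, 0.2062]
grip_width: 0.502
[ 0.77 -0.02 -0.54  1.87 -0.01  1.28 -1.48]
[{'pixel': [306.3, 202.4], 'conf': 0.68}]
1.0 [317.46152487 185.64367934]
1.3 [322.1806999  195.80465472]
1.5 [323.48556691 203.01707686]
[-0.09844454 -0.1079607   0.20619081] [ 0.0493 -0.1428  0.0326]
```

```bash
python3 -m inch '[[[0,-0.03,0,0,0,-0.15,0],[0.01,-0.06,0,0,0,-0.3,0],[0.02,-0.09,0,0,0,-0.45,0],[0.03,-0.12,0,0,0,-0.6,0],[0.049,-0.143,0.02,0,0,-0.75,0],[0.049,-0.143,0.02,0,0,-0.9,0],[0.049,-0.143,0.02,0,0,-1.05,0],[0.049,-0.143,0.02,0,0,-1.2,0],[0.049,-0.143,0.02,0,0,-1.35,0],[0.049,-0.143,0.02,0,0,-1.57,0]]]' | grep pos
python3 -m inch '[[[0,0,0,0,0,-0.072,0],[0,0,0,0,0,-0.072,0],[0,0,0,0,0,-0.072,0]]]' | grep -E 'pos|wid'
python3 - <<'E'
from h import *
b=np.load("box.npy"); o=sensors.get_obs(); R,p=pose(); print(o["joint_pos"].round(2))
print(bl(p,b),step(bw([-.051,.035,.09],b)).round(4)); print("yaw err",np.arctan2(R[1,1],R[0,1])-b[2])
im=imaging.camera("wrist"); c=cam("wrist"); print([d for d in spotter.look_for("lid_bar","wrist")][:2],proj(c,bw([-.051,.035,.1285],b)))
g=cv2.cvtColor(im,cv2.COLOR_BGR2GRAY); cv2.imwrite("pics/bar.png",im)
E
```

```text
position: [0.4994, -0.0059, 0.1812]
position: [0.4997, -0.0059, 0.1818]
grip_width: 0.497
[ 0.64  0.15 -0.78  1.79  0.11  1.25 -0.3 ]
[-0.05186867  0.03533757  0.18182745] [-0.0003  0.001   0.0918]
yaw err -0.0007600485939310564
[{'pixel': [368.1, 200.6], 'conf': 0.75}] [324.84855824 213.4134799 ]
```

```bash
python3 -m inch '[[[0,0.001,0.05,0,0,0,0],[0,0.001,0.092,0,0,0,0],[0,0.001,0.092,0,0,0,0],[0,0.001,0.092,0,0,0,0],[0,0.001,0.092,0,0,0,1],[0,0.001,0.092,0,0,0,1],[0,0.001,0.092,0,0,0,1],[0,0.001,0.092,0,0,0,1],[0,0.001,0.092,0,0,0,1]]]' 40
python3 - <<'E'
from h import *
b=np.load("box.npy");R,p=pose();l=bl(p,b);print(l)
r=np.hypot(.13,.053);a0=np.arctan2(.053,.13)
for th in np.arange(.0,1.65,.16): 
    f=a0+th; print(round(th,2),"tool y",round(r*(np.cos(a0)-np.cos(f)),4),"tool z",round(-r*(np.sin(f)-np.sin(a0)),4))
E
```

```text
clock: 18.45
position: [0.5008, -0.0058, 0.0928]
ee_rot: [0.755, 0.656, -0.001, 0.0]
ft_force: [-11.7, 0.9, 15.6]
grip_width: 0.121
grasp_force: 39.1
[-0.05086163  0.03560923  0.09280335]
0.0 tool y 0.0 tool z -0.0
0.16 tool y 0.0101 tool z -0.02
0.32 tool y 0.0233 tool z -0.0382
0.48 tool y 0.0392 tool z -0.054
0.64 tool y 0.0574 tool z -0.0671
0.8 tool y 0.0774 tool z -0.0772
0.96 tool y 0.0989 tool z -0.0839
1.12 tool y 0.1211 tool z -0.0871
1.28 tool y 0.1435 tool z -0.0867
1.44 tool y 0.1656 tool z -0.0828
1.6 tool y 0.1868 tool z -0.0754
```

```bash
python3 -m inch '[[[0,0.005,-0.01,0,0,0,1],[0,0.01,-0.02,0,0,0,1],[0,0.0165,-0.0295,0,0,0,1],[0,0.0233,-0.0382,0,0,0,1],[0,0.031,-0.0465,0,0,0,1],[0,0.0392,-0.054,0,0,0,1],[0,0.048,-0.061,0,0,0,1],[0,0.0574,-0.0671,0,0,0,1],[0,0.067,-0.0725,0,0,0,1],[0,0.0774,-0.0772,0,0,0,1]]]'
```

```text
clock: 19.45
position: [0.577, -0.0168, 0.171]
ee_rot: [0.755, 0.656, -0.001, 0.0]
ft_force: [-15.1, -0.6, 16.6]
grip_width: 0.126
grasp_force: 41.3
```

```bash
python3 -m inch '[[[0,0.0105,-0.0037,0,0,0,1],[0,0.0215,-0.0067,0,0,0,1],[0,0.0325,-0.0087,0,0,0,1],[0,0.0437,-0.0099,0,0,0,1],[0,0.055,-0.01,0,0,0,1],[0,0.0661,-0.0095,0,0,0,1],[0,0.0772,-0.008,0,0,0,1],[0,0.0882,-0.0056,0,0,0,1],[0,0.1,-0.002,0,0,0,1],[0,0.1,-0.002,0,0,0,1]]]'
python3 - <<'E'
from h import *
b=np.load("box.npy");R,p=pose();l=bl(p,b);print(l, "theta", np.arctan2(l[2]+.036-.0755,-(l[0]-.08))-.387)
E
```

```text
clock: 20.45
position: [0.679, -0.0316, 0.1719]
ee_rot: [0.755, 0.655, 0.001, 0.001]
ft_force: [4.5, -1.1, 1.1]
grip_width: 0.121
grasp_force: 40.3
[0.12918886 0.03525612 0.17193173] theta 1.5394317874285832
```

Lid is at about 1.54 rad. I'll release, retreat upward and look into the chamber from two places.

```bash
python3 -m inch '[[[0,0,0,0,0,0,0.3],[0,0,0,0,0,0,0.3],[0,0,0,0,0,0,0.3],[0,0,-0.03,0,0,0,0.3],[0,0,-0.07,0,0,0,0.3],[0,0,-0.11,0,0,0,0.3],[0,0,-0.11,0,0,0,0.3],[-0.075,-0.15,-0.11,0,0,0,0.3],[-0.075,-0.15,-0.11,0,0,0,0.3],[-0.075,-0.15,-0.11,0,0,0,0.3]]]' | grep -E 'pos|ft|wid'
python3 -m inch '[[[0,0,0,0,0,0,0.3],[0,0,0,0,0,0,0.3],[0,0,0,0,0,0,0.3]]]' | grep -E 'pos|ft|wid'
cat > v.py <<'E'
import sys,pickle
from h import *
n=sys.argv[1]; b=np.load("box.npy"); R,p=pose(); print(bl(p,b))
im=imaging.camera("wrist"); c=cam("wrist"); pickle.dump((im,c),open(n+".pkl","wb"))
print(spotter.look_for("spot","wrist")[:2],proj(c,bw([0,.015,.042],b)))
for x in(-.053,.053):
  for y in(-.065,.065): print(x,y,proj(c,bw([x,y,.042+x*.3],b)).round(0))
E
python3 v.py v1
```

```text
position: [0.5326, -0.0786, 0.2787]
ft_force: [-0.2, -1.8, 1.4]
grip_width: 0.349
position: [0.5354, -0.078, 0.2802]
ft_force: [0.1, -0.8, 0.3]
grip_width: 0.352
[-0.00642076 -0.03092807  0.2802025 ]
[{'pixel': [327.8, 145.2], 'conf': 0.89}] [328.66831259 140.4223069 ]
-0.053 -0.065 [293. 195.]
-0.053 0.065 [290. 102.]
0.053 -0.065 [367. 200.]
0.053 0.065 [371. 101.]
```

```bash
python3 -m inch '[[[0,-0.05,0,0,0,0,0.3],[0,-0.1,0,-0.15,0,0,0.3],[0,-0.13,0,-0.3,0,0,0.3],[0,-0.13,0,-0.3,0,0,0.3],[0,-0.13,0,-0.3,0,0,0.3],[0,-0.13,0,-0.3,0,0,0.3]]]' | grep -E 'pos|rot'
python3 v.py v2
python3 - <<'E'
import pickle
from h import *
o=np.zeros((600,800,3),np.uint8)
for i,n in enumerate(("v1","v2")):
    im,c=pickle.load(open(n+".pkl","rb")); cv2.imwrite("pics/%s.png"%n,im)
E
```

```text
position: [0.4054, -0.0599, 0.2805]
ee_rot: [0.746, 0.649, 0.098, 0.114]
[-0.13770729 -0.03140899  0.28046688]
[{'pixel': [362.5, 143.2], 'conf': 0.87}] [365.27582876 138.67327822]
-0.053 -0.065 [327. 192.]
-0.053 0.065 [328. 102.]
0.053 -0.065 [399. 192.]
0.053 0.065 [406. 103.]
```

```bash
python3 - <<'E'
import pickle
from h import *
o=np.zeros((462,800,3),np.uint8)
for i,(n,x0) in enumerate((("v1",270),("v2",305))):
    im,c=pickle.load(open(n+".pkl","rb")); q=cv2.resize(im[80:220,x0:x0+120],None,fx=3.3,fy=3.3,interpolation=cv2.INTER_CUBIC); o[:q.shape[0],i*400:i*400+q.shape[1]]=q
cv2.imwrite("pics/plate.png",o)
E
```

```text
(no output)
```

View pics/plate.png

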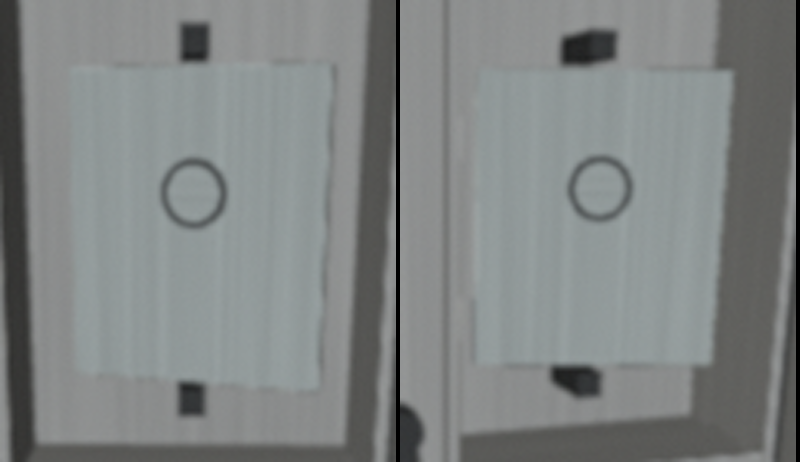

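The plate is clear in both views. Its corners are at (70,66),(333,64),(318,390),(77,374) and (477,70),(733,71),(711,364),(475,364). The ring is at (193,192) and (600,188). Next I fit the slope.

```bash
python3 - <<'E'
import pickle
from h import *
from scipy.optimize import least_squares
b=np.load("box.npy")
P1=[(270+u/3.3,80+v/3.3) for u,v in((70,66),(333,64),(318,390),(77,374),(193,192))]
P2=[(305+(u-400)/3.3,80+v/3.3) for u,v in((477,70),(733,71),(711,364),(475,364),(600,188))]
c1=pickle.load(open("v1.pkl","rb"))[1];c2=pickle.load(open("v2.pkl","rb"))[1]
loc=[(-.055,.065),(.055,.065),(.055,-.065),(-.055,-.065),(0,.015)]
def f(q):
    r=[]
    for c,P in((c1,P1),(c2,P2)):
        for (u,y),px in zip(loc,P):
            t=q[0]; r.append(proj(c,bw([q[1]+u*np.cos(t),q[2]+y,q[3]+u*np.sin(t)],b))-px)
    return np.ravel(r)
s=least_squares(f,[.3,0,0,.042]); print("t,dx,dy,z",s.x.round(4)); print(s.fun.reshape(2,-1).round(1))
s2=least_squares(lambda q:f([q[0],q[1],q[2],.042]),[.3,0,0]); print("z fixed",s2.x.round(4),s2.cost,s.cost)
print("tri spot",bl(tri([(c1,P1[4]),(c2,P2[4])]),b))
E
```

```text
t,dx,dy,z [0.306  0.0005 0.0023 0.0411]
[[-0.4  0.7  0.3 -0.6  0.6  0.5  0.  -0.3  0.6  0.5]
 [-0.4 -0.4 -0.2 -0.6 -0.1  0.3 -0.2  0.  -0.2  0.1]]
z fixed [3.071e-01 3.000e-04 2.300e-03] 1.830893282242936 1.6614171336856693
tri spot [-0.00028768  0.01776843  0.04349335]
```

```bash
python3 - <<'E'
from h import *
b=np.load("box.npy");R,p=pose();print(step([.444+.0,.289-.07,.285]).round(4)); 
T=Ro.from_matrix(R).inv()*Ro.from_quat([np.cos((b[2]*0+0)/2),0,0,0]) if 0 else None
print("tool z in box",Ro.from_euler('z',-b[2]).apply(R[:,2]).round(3))
E
```

```text
[ 2.812e-01 -1.000e-04 -4.700e-03]
tool z in box [ 0.295  0.001 -0.955]
```

```bash
python3 -m inch '[[[0.05,0,-0.005,0.1,0,0,-1],[0.1,0,-0.005,0.2,0,0,-1],[0.2,0,-0.005,0.3,0,0,-1],[0.281,0,-0.005,0.3,0,0,-1],[0.281,0,-0.005,0.3,0,0,-1],[0.281,0,-0.005,0.3,0,0,-1],[0.281,0,-0.005,0.3,0,0,-1],[0.281,0,-0.005,0.3,0,0,-1],[0.281,0,-0.005,0.3,0,0,-1]]]' | grep -E 'pos|rot'
cat > w.py <<'E'
from h import *
R,p=pose(); im=imaging.camera("wrist"); c=cam("wrist"); q=proj(c,[.444,.289,.208]); print("pred",q,spotter.look_for("probe","wrist")[:2])
x0,y0=max(0,int(q[0])-60),max(0,int(q[1])-60); w=im[y0:y0+120,x0:x0+120]
hsv=cv2.cvtColor(w,cv2.COLOR_BGR2HSV); m=((hsv[...,2]>np.percentile(hsv[...,2],93))&(hsv[...,1]<40)).astype(np.uint8)
n,l,st,ce=cv2.connectedComponentsWithStats(m); k=1+np.argmax(st[1:,4]); print(st[k],ce[k]+[x0,y0])
pts=np.argwhere(l==k)[:,::-1]+[x0,y0]; box=cv2.boxPoints(cv2.minAreaRect(pts.astype(np.float32)))
W=np.array([onz(c,u,.208) for u in box]); print(W.round(4).tolist(),W.mean(0).round(4)); e=W[1]-W[0]; f=W[2]-W[1]
print("sides",np.linalg.norm(e),np.linalg.norm(f),"yaw mod 90",np.arctan2(e[1],e[0])%(np.pi/2),"tool y yaw",np.arctan2(R[1,1],R[0,1])%(np.pi/2))
print(hsv[::20,::20,2])
E
python3 w.py
```

```text
position: [0.4445, 0.2174, 0.2849]
ee_rot: [0.755, 0.655, 0.0, -0.001]
pred [310.31545117 118.56238107] [{'pixel': [311.5, 115.0], 'conf': 0.88}, {'pixel': [220.8, 46.6], 'conf': 0.63}]
[ 47  42  29  31 813] [311.07380074 115.01107011]
[[0.4317, 0.2827, 0.208], [0.4368, 0.3045, 0.208], [0.4581, 0.3002, 0.208], [0.4536, 0.2783, 0.208]] [0.445  0.2914 0.208 ]
sides 0.02233987325686991 0.021689639565626008 yaw mod 90 1.3410711235276287 tool y yaw 1.42962353419563
[[ 31 134 134 134 133 130]
 [135 133 136 135 131 132]
 [140 135  28  33  25 129]
 [107 139  25 181  21 135]
 [ 65 139 106  24  23  28]
 [169 137 134 135 134 137]]
```

```bash
python3 -m inch '[[[0.04,-0.005,0,0,0,0.05,-1],[0.072,-0.01,0,0,0,0.089,-1],[0.072,-0.01,0,0,0,0.089,-1],[0.072,-0.01,0,0,0,0.089,-1],[0.072,-0.01,0.04,0,0,0.089,-1],[0.072,-0.01,0.08,0,0,0.089,-1],[0.072,-0.01,0.12,0,0,0.089,-1],[0.072,-0.01,0.156,0,0,0.089,-1],[0.072,-0.01,0.156,0,0,0.089,-1]]]'
python3 -m inch '[[[0,0,0,0,0,0,1],[0,0,0,0,0,0,1],[0,0,0,0,0,0,1],[0,0,0,0,0,0,1],[0,0,0,0,0,0,1],[0,0,0,0,0,0,1],[0,0,0,0,0,0,1]]]' 40
```

```text
clock: 24.45
position: [0.4431, 0.2868, 0.1253]
ee_rot: [0.784, 0.621, -0.003, 0.0]
ft_force: [-1.1, -0.4, 1.6]
grip_width: 0.995
grasp_force: 0.0
clock: 25.15
position: [0.4445, 0.291, 0.1299]
ee_rot: [0.783, 0.622, 0.001, 0.0]
ft_force: [-0.6, -2.0, 7.6]
grip_width: 0.276
grasp_force: 37.3
```

```bash
python3 -m inch '[[[0,0,-0.03,0,0,0,1],[0,0,-0.06,0,0,0,1],[0,0,-0.1,0,0,0,1],[0,0,-0.14,0,0,0,1],[0,0,-0.165,0,0,0,1],[0,0,-0.165,0,0,0,1],[0,0,-0.165,0,0,0,1],[0,0,-0.165,0,0,0,1]]]'
cat > g.py <<'E'
import sys
from h import *
b=np.load("box.npy");t=.306; L=.1219; off=float(sys.argv[1])
Rz=Ro.from_euler('z',b[2]); n=Rz.apply([-np.sin(t),0,np.cos(t)]); spot=bw([.0003,.0173,.042],b)
R,p=pose(); z=R[:,2]; ax=np.cross(z,-n); s=np.linalg.norm(ax); rv=ax/s*np.arcsin(s) if s>1e-6 else ax
tgt=spot+n*(L+off); print("shift",(R.T@(tgt-p)).round(4),"turn",(R.T@rv).round(4),"ang",round(float(np.arcsin(s)),3))
tip=p+z*L; print("tip-spot along n",(tip-spot)@n,"lateral box",Rz.inv().apply(tip-spot).round(4),sensors.get_obs()["ft_force"])
E
python3 g.py 0.05
```

```text
clock: 25.95
position: [0.4436, 0.2903, 0.2927]
ee_rot: [0.783, 0.622, -0.001, 0.0]
ft_force: [0.2, 0.5, -1.5]
grip_width: 0.271
grasp_force: 37.9
shift [-0.2936  0.124   0.087 ] turn [-0.3058  0.028  -0.    ] ang 0.307
tip-spot along n 0.167898523607858 lateral box [-0.1497  0.3032  0.1288] [ 0.17252957  0.45988838 -1.46684466]
```

```bash
python3 -m inch '[[[-0.04,0.017,0,0,0,0,1],[-0.08,0.034,0,0,0,0,1],[-0.12,0.051,0,-0.1,0.009,0,1],[-0.16,0.068,0,-0.2,0.018,0,1],[-0.2,0.085,0,-0.306,0.028,0,1],[-0.24,0.102,0,-0.306,0.028,0,1],[-0.28,0.118,0.01,-0.306,0.028,0,1],[-0.294,0.124,0.04,-0.306,0.028,0,1],[-0.294,0.124,0.06,-0.306,0.028,0,1],[-0.294,0.124,0.06,-0.306,0.028,0,1]]]' | grep -E 'clock|pos|ft|wid'
python3 -m inch '[[[0,0,0,0,0,0,1],[0,0,0,0,0,0,1],[0,0,0,0,0,0,1]]]' | grep -E 'pos|ft|wid'
python3 g.py 0.03
python3 - <<'E'
from h import *
R,p=pose()
for n in("wrist","side","top"):
    im=imaging.camera(n); c=cam(n); cv2.imwrite("pics/fin_%s.png"%n,im)
    print(n,"tip pred",proj(c,p+R[:,2]*.1219),"probe mid",proj(c,p+R[:,2]*.03))
    for l in("tip_end","spot","probe"): print(l,[(d["pixel"],d["conf"]) for d in spotter.look_for(l,n)[:2]])
b=np.load("box.npy"); print([proj(cam(n),bw([.0003,.0173,.042],b)).round(1).tolist() for n in("wrist","side","top")])
E
```

```text
clock: 26.95
position: [0.4952, -0.0254, 0.2294]
ft_force: [-0.1, 0.5, -1.5]
grip_width: 0.278
position: [0.4986, -0.0227, 0.2352]
ft_force: [-0.2, -0.2, -0.2]
grip_width: 0.273
shift [-0.0022 -0.0096  0.0476] turn [ 0.003  -0.0013 -0.    ] ang 0.003
tip-spot along n 0.07762215435383077 lateral box [-0.0138  0.0015  0.077 ] [-0.16919397 -0.23792428 -0.22590983]
wrist tip pred [324.01577793 192.45100627] probe mid [323.85471274 222.80150344]
tip_end []
spot [([310.8, 176.3], 0.88), ([379.6, 171.7], 0.55)]
probe [([244.7, 280.1], 0.63), ([325.4, 277.1], 0.57)]
side tip pred [305.69062147 185.90633672] probe mid [316.11770221 162.96341647]
tip_end [([320.4, 156.2], 0.55)]
spot [([301.5, 203.1], 0.76)]
probe [([318.9, 153.8], 0.75), ([373.7, 322.4], 0.72)]
top tip pred [337.87979734 194.39186145] probe mid [338.02693591 200.83667179]
tip_end [([355.1, 190.2], 0.72)]
spot [([347.7, 192.1], 0.86)]
probe [([173.9, 264.9], 0.64)]
[[317.0, 179.6], [301.4, 204.2], [337.8, 193.7]]
```

```bash
python3 -m inch '[[[-0.001,-0.004,0.01,0,0,0,1],[-0.002,-0.0096,0.02,0.003,0,0,1],[-0.002,-0.0096,0.03,0.003,0,0,1],[-0.002,-0.0096,0.04,0.003,0,0,1],[-0.002,-0.0096,0.05,0.003,0,0,1],[-0.002,-0.0096,0.06,0.003,0,0,1],[-0.002,-0.0096,0.0665,0.003,0,0,1],[-0.002,-0.0096,0.0665,0.003,0,0,1],[-0.002,-0.0096,0.0665,0.003,0,0,1],[-0.002,-0.0096,0.0665,0.003,0,0,1]]]' | grep -E 'clock|pos|ft|wid'
python3 g.py 0; python3 - <<'E'
from h import *
f=[]
for i in range(6): imaging.camera("wrist"); f.append(sensors.get_obs()["ft_force"])
print(np.mean(f,0),np.std(f,0)); 
for n in("wrist","side"):
    if n=="side": imaging.camera(n)
    print(n,[(d["pixel"],d["conf"]) for d in spotter.look_for("spot",n)[:2]])
E
```

```text
clock: 28.85
position: [0.5088, -0.0263, 0.1679]
ft_force: [0.2, -0.0, -1.4]
grip_width: 0.281
shift [0.0009 0.0005 0.0103] turn [-0.0012 -0.0012 -0.    ] ang 0.002
tip-spot along n 0.010337967519680824 lateral box [-0.0038 -0.0007  0.0097] [ 0.16026363 -0.01902971 -1.44345419]
[-0.01667186  0.10296935 -1.25835982] [0.62311625 0.28807693 0.31784207]
wrist [([327.8, 179.4], 0.74), ([449.3, 330.8], 0.37)]
side [([301.5, 204.1], 0.92), ([346.6, 169.0], 0.46)]
```

```bash
cat > f.py <<'E'
from h import *
b=np.load("box.npy");n=Ro.from_euler('z',b[2]).apply([-np.sin(.306),0,np.cos(.306)]); f=[]
for i in range(6): imaging.camera("wrist"); f.append(sensors.get_obs()["ft_force"])
print("Fn",np.mean(f,0)@n+1.2)
E
python3 -m inch '[[[0.001,0.0005,0.003,0,0,0,1],[0.001,0.0005,0.006,0,0,0,1],[0.001,0.0005,0.008,0,0,0,1],[0.001,0.0005,0.008,0,0,0,1]]]' | grep ft; python3 f.py
python3 -m inch '[[[0,0,0.001,0,0,0,1],[0,0,0.002,0,0,0,1],[0,0,0.003,0,0,0,1],[0,0,0.004,0,0,0,1],[0,0,0.004,0,0,0,1]]]' | grep ft; python3 f.py; python3 g.py 0
```

```text
ft_force: [-0.2, -0.3, -1.3]
Fn -0.06702098716624949
ft_force: [-0.2, 0.0, 0.5]
Fn 1.7612899336401213
shift [-0.0001  0.0002 -0.0019] turn [-0.0016 -0.0012  0.    ] ang 0.002
tip-spot along n -0.0019394138329818396 lateral box [ 0.0002  0.0002 -0.002 ] [-0.6535557   0.57462427  1.53481168]
```

```bash
python3 -m inch '[[[0,0,0.001,0,0,0,1],[0,0,0.002,0,0,0,1],[0,0,0.003,0,0,0,1],[0,0,0.003,0,0,0,1],[0,0,0.003,0,0,0,1],[0,0,0.003,0,0,0,1]]]'; python3 f.py; python3 g.py 0
python3 - <<'E'
from h import *
b=np.load("box.npy")
for n in("side","top"):
    imaging.camera(n); c=cam(n)
    print(n,[(np.round(d["pixel"]),d["conf"]) for l in("latch_post","lid_bar") for d in spotter.look_for(l,n)[:1]],"exp",proj(c,bw([-.100,-.107,.1155],b)).round(0),proj(c,bw([.129,.035,.207],b)).round(0))
E
```

```text
clock: 31.4
position: [0.5137, -0.0261, 0.1534]
ee_rot: [0.774, 0.614, 0.105, 0.11]
ft_force: [-0.8, -0.3, 0.9]
grip_width: 0.275
grasp_force: 38.2
Fn 2.135046229630624
shift [-0.0001  0.0003 -0.005 ] turn [-0.0016 -0.0012 -0.    ] ang 0.002
tip-spot along n -0.0049580661672414495 lateral box [ 0.0011  0.0003 -0.0049] [-0.01271351 -0.6969062   1.2445034 ]
side [(array([344., 175.]), 0.38), (array([269., 169.]), 0.98)] exp [345. 160.] [249. 158.]
top [(array([381., 236.]), 0.51), (array([348., 154.]), 0.71)] exp [384. 237.] [341. 127.]
```

```bash
python3 - <<'E'
from h import *
b=np.load("box.npy")
for th in(0,.8,1.0,1.2,1.3,1.4,1.54,1.7):
    f=.387+th; X=bw([.08-.1404*np.cos(f),.035,.0755+.1404*np.sin(f)],b); E=[bw([.08-.16*np.cos(th)+.0*0,y,.0755+.16*np.sin(th)],b) for y in(-.11,.11)]
    print(th,*[proj(cam(n),X).round(0) for n in("side","top")],"edge",*[proj(cam(n),e).round(0) for n in("side","top") for e in E])
s=imaging.camera("side"); t=imaging.camera("top")
s0=cv2.imread("pics/side.png"); t0=cv2.imread("pics/top.png")
cv2.imwrite("pics/s_end.png",s)
g=cv2.cvtColor(t,cv2.COLOR_BGR2GRAY); print(g[96:180:3,325])
g=cv2.cvtColor(s,cv2.COLOR_BGR2GRAY); print("side row",[(r,g[r,225:300:3].tolist()) for r in(140,155,170)])
E
```

```text
0 [318. 190.] [329. 208.] edge [338. 168.] [324. 226.] [384. 230.] [298. 218.]
0.8 [288. 164.] [335. 170.] edge [322. 135.] [305. 193.] [395. 205.] [299. 192.]
1.0 [277. 160.] [337. 158.] edge [313. 128.] [294. 186.] [398. 193.] [300. 180.]
1.2 [266. 158.] [338. 145.] edge [302. 123.] [282. 180.] [400. 180.] [301. 166.]
1.3 [261. 157.] [339. 140.] edge [297. 120.] [276. 177.] [402. 172.] [302. 159.]
1.4 [256. 157.] [340. 134.] edge [291. 119.] [269. 175.] [403. 165.] [303. 152.]
1.54 [249. 158.] [341. 127.] edge [283. 117.] [260. 173.] [404. 155.] [305. 142.]
1.7 [241. 160.] [342. 120.] edge [274. 116.] [250. 172.] [405. 144.] [306. 131.]
[138 138 138 135 139 133 134 143 139  59  42  82 130 145 145 134 120  79
  78  87  80  78 102  84 126 129 138 144]
side row [(140, [155, 153, 152, 154, 153, 157, 158, 153, 159, 144, 108, 131, 147, 156, 159, 152, 142, 91, 91, 94, 157, 161, 162, 157, 156]), (155, [152, 157, 154, 159, 158, 160, 158, 152, 74, 78, 153, 158, 158, 152, 141, 92, 91, 93, 93, 94, 150, 157, 158, 155, 156]), (170, [160, 156, 162, 159, 159, 154, 79, 62, 60, 65, 70, 106, 139, 90, 93, 93, 92, 91, 92, 123, 97, 110, 110, 107, 112])]
```

The dark bar shows at top row ~126 and side column ~250, which matches a lid angle of about 1.54. The latch is at about 1.5. Handing in.

```bash
python3 -c "
from h import *
print(order.hand_in())"
```

```text
the job is handed in; nothing more can be done
None
```

I handed the job in with the probe held square on the ring, its tip estimated 5 mm in (about 2 N), the latch at about 1.5 rad and the lid at about 1.54 rad; no verdict was returned.

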